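# Bin the broken vials through the sprung flap

## Task

Two amber glass vials on the lab bench are broken: their necks have snapped off, leaving short stubs with jagged open tops and no cap. Put both into the white glass-waste bin: push its sprung steel flap down with the fingers, let the broken vial drop inside while the fingers hold the flap open, and let the flap spring shut again. Leave the whole, white-capped vial standing where it is.

Things in the scene. Friction and masses are not known exactly. Their poses are not given: they have to be found in the camera images.
- broken_a_mid (a point): one broken vial: an upright stub of amber glass, 34 mm in diameter, wall 44 mm high with jagged shards to about 55 mm, hollow, open at the top, about 40 g, loose on the bench. The point is on its axis, 25 mm above its underside; z is up. Grip it across its diameter from above, at this height. Merely set or dropped on the shut flap, it does not open it.
- broken_b_mid (a point): the other broken vial: the same size and shape as the first, but for the shards; the point is on its axis, 25 mm above its underside.
- flap (a point): Steel push flap, 130 x 130 mm, filling the slot on top of the white glass-waste bin (180 x 180, 190 mm tall, fixed). Point: centre of its upper face; x: to the hinged edge (steel rod, 65 mm off); z: up when shut. It swings only down, to 75 deg, and springs shut (2 to 7 N at its centre). Fingertips at its centre 65 mm below the rim, closing along x, opened to 60 mm, let a vial fall clear.
- sound_mid (a point): a whole vial to be left alone: the same amber body, 34 mm in diameter, with a shoulder and a white screw cap 27 mm wide, 75 mm tall in all, loose among the broken ones. The point is on its axis, 38 mm above its underside; z is up. (More such vials stand in a fixed white rack farther back.)
Things that resemble listed ones, but are neither listed nor needed, are in the scene too. Leave any turquoise look-alike of the part that bears broken_a_mid alone. Leave any blue or yellow look-alike of the part that bears sound_mid alone.

How it is judged:
By the outcome, as a careful person would: the job done as asked, in the order asked, and still so for the second after the job is handed in, with the robot touching nothing.
It also fails if it takes over 64 s, if anything falls off the work surface, if the arm or the gripper's body presses on something with over 40 N, if the wrist force passes 120 N, or if a joint passes its speed limit or range.

## Robot

A 6-joint arm with a two-finger parallel gripper is mounted at the origin on the work surface. World frame = base frame: x ahead of the robot, y to its left, z up, the work surface at z = 0. Lengths are in m, angles in rad, forces in N, time in s.
With the tool pointing down it reaches from about 0.375 to 0.975 m from the base axis. Payload 3.8 kg.
Tool frame: the origin (TCP) lies midway between the tips of the shut fingers; the grasp point (between the pads) lies 19 mm behind it; z points along the fingers, y is the direction in which the jaws open and shut (so a half turn about z gives the same grasp; the last joint's range is limited). The gripper opens to 85 mm and grips with 20 to 120 N. Pads are 22 mm wide; open, the fingers measure 114 mm over their backs; the gripper's body (76 mm by 85 mm) begins 54 mm behind the grasp point. The pads swing forward as they close: fully open they stand 13 mm farther back than shut.
Start: joints at [-0.037, 0.264, 1.604, -0, 1.274, -0.037], TCP at [0.675, -0, 0.231] pointing down, gripper open.
Joint ranges: [-2.63, 2.63], [-0.94, 2.18], [0.31, 2.57], [-1.31, 4.45], [0, 2.66], [-2.55, 2.55]. Speed limits (rad/s): [2.57, 2.57, 3.14, 3.14, 3.14, 3.14].

## Interface

Orientations are given as a unit quaternion [x, y, z, w].
In Python, from workcell import * gives the robot as it stands.
- The arm moves only by the shell command python3 -m creep 'ROWS' [OPENING] [FORCE]. ROWS is JSON, a list that holds one entry, the list of rows, each a list of 4 numbers: the shift along the tool's x, y, z in cm, then the turn about the tool's z in degrees. A call has 1 to 5 rows; each row is the pose to reach, as a shift and turn from the pose commanded when the call began, along the tool's axes at that moment; what a row does not reach only later rows make up. A row lasts 1/10 s, in which the tool goes at most 50 mm and 8.59 degrees, less where a joint would pass 70% of its speed; a pose out of reach is approached as far as the arm can. A call with a gripper value outside its range is refused whole. OPENING is the opening, from 0 (shut) to 1 (fully open), set as the call begins (- or left out, the last holds). The fingers move at their own pace and stop on an object; FORCE is the grip in N (left out, the last holds). Time passes only in rows, so rows that repeat a pose let the fingers close. It gives the time, the measured TCP pose, the force and the opening at its end, in the units of the state.
- state(): the state, without advancing time (a new reading comes with each control period).
- camera(name): name is "scene" or "side" or "wrist"; returns (picture, depth): 400x640x3 uint8, red, green, blue; 400x640 float32, m along the optical axis (not along the pixel's ray), 0 where there is no reading.
- camera_info(name): a dict with "intrinsics" (3x3 intrinsics, pixels), "extrinsics" (4x4, takes a point from camera to world coordinates); the wrist camera has in their place "hand_eye" (4x4, takes a point from camera to tool coordinates, whose origin is the TCP and whose axes are the flange's). Camera axes: x right, y up, looking along -z (the intrinsics and any distortion apply to the point x, -y, -z); pixel columns grow to the right and rows downward; lengths in m; the calibration is good to about 2 mm. A picture is of the moment at which its call begins: read the wrist's pose just before it. camera_info takes no time and is no camera call.
- job_done(): hands the job in, once; it reports no verdict.
The state is a dict: "time": time; "joint_positions": joint angles; "dq": joint speeds; "joint_torque": joint torques, N m; "eef_pos": TCP position; "ee_rot": TCP orientation; "force": force on the tool from outside, world axes, zero at the start; "torque": the same for the moment, N m; "grip_width": opening from 0.0 (shut) to 1.0 (fully open).
Only numpy, scipy, OpenCV 4.12 (cv2) and the standard library are available. Lean on these libraries where they do the work, as an engineer would, in place of code of your own. Each camera call takes 0.05 s, during which the arm holds its last target. There are 200 camera calls.

## Working session

There is one attempt and no reset: what is moved stays moved. The work goes in short steps, Python scripts to look and compute and a shell command to move; the robot and the scene stay as the last step left them, time stands still between calls to the robot, and variables do not carry over. Pictures are saved under pics/ and viewed, about 8 in all and at most 12, crops included, and the job is handed in when it is done.

```bash
mkdir -p pics
cat > h.py <<'E'
from workcell import *
import numpy as np, cv2
from scipy.spatial.transform import Rotation as R
def T_of(name,s=None):
    i=camera_info(name)
    if name!='wrist': return np.array(i['intrinsics']),np.array(i['extrinsics'])
    s=s or state(); T=np.eye(4); T[:3,:3]=R.from_quat(s['ee_rot']).as_matrix(); T[:3,3]=s['eef_pos']
    return np.array(i['intrinsics']),T@np.array(i['hand_eye'])
def shot(name,fn):
    K,T=T_of(name); im,d=camera(name); cv2.imwrite(f'pics/{fn}.png',im[:,:,::-1]); np.savez(f'pics/{fn}.npz',im=im,d=d,K=K,T=T); return im,d
def ray(fn,u,v):
    z=np.load(f'pics/{fn}.npz'); K,T=z['K'],z['T']; p=np.linalg.inv(K)@[u,v,1]; r=T[:3,:3]@[p[0],-p[1],-1]
    return T[:3,3],r
def pt(fn,u,v):
    z=np.load(f'pics/{fn}.npz'); o,r=ray(fn,u,v); d=z['d'][int(v),int(u)]; return o+r*d
def atz(fn,u,v,h):
    o,r=ray(fn,u,v); return o+r*(h-o[2])/r[2]
E
python3 - <<'E'
from h import *
for n in ('scene','side','wrist'): 
    shot(n,n+'0')
    print(n,camera_info(n))
a=np.vstack([cv2.imread(f'pics/{n}0.png') for n in('scene','side')])
print(state())
E
```

```text
scene {'intrinsics': array([[487.35427494,   0.        , 313.86722474],
       [  0.        , 487.35427494, 198.21065273],
       [  0.        ,   0.        ,   1.        ]]), 'extrinsics': array([[ 0.64348511, -0.5314498 ,  0.55089747,  1.04128476],
       [ 0.76544026,  0.4517399 , -0.45829278, -0.43893013],
       [-0.00530276,  0.71658368,  0.69748097,  0.78356639],
       [ 0.        ,  0.        ,  0.        ,  1.        ]])}
side {'intrinsics': array([[513.74518163,   0.        , 320.64601455],
       [  0.        , 513.74518163, 200.88465656],
       [  0.        ,   0.        ,   1.        ]]), 'extrinsics': array([[-0.96591812,  0.16083653, -0.20281471,  0.29841864],
       [-0.25788795, -0.53053861,  0.80747916,  0.92984949],
       [ 0.02227111,  0.83226222,  0.55393465,  0.77878259],
       [ 0.        ,  0.        ,  0.        ,  1.        ]])}
wrist {'intrinsics': array([[282.33381508,   0.        , 317.30605901],
       [  0.        , 282.33381508, 202.91925118],
       [  0.        ,   0.        ,   1.        ]]), 'hand_eye': array([[ 4.32311075e-05,  9.58928845e-01,
[... 314 characters left out ...]
, 'joint_positions': array([-3.69169542e-02,  2.64579187e-01,  1.60505719e+00,  8.92351491e-06,
        1.27367870e+00, -3.69219670e-02]), 'dq': array([ 1.34560929e-03, -1.65908578e-03, -2.12539003e-03, -2.74530397e-05,
        6.14152739e-04,  2.49472138e-04]), 'joint_torque': array([-4.44535381e-04, -5.15905774e+01, -3.67958951e+01, -2.06692371e-04,
        8.09489022e-03,  2.50629785e-05]), 'eef_pos': array([6.74443689e-01, 1.02220792e-05, 2.30250312e-01]), 'ee_rot': array([ 7.07105673e-01,  7.07107365e-01, -5.82950732e-04, -6.33933803e-04]), 'force': array([-1.05873295, -0.3438115 , -0.08545806]), 'torque': array([-0.01889009, -0.04523014, -0.02507656]), 'grip_width': 0.9991141306332508}
```

View pics/scene0.png

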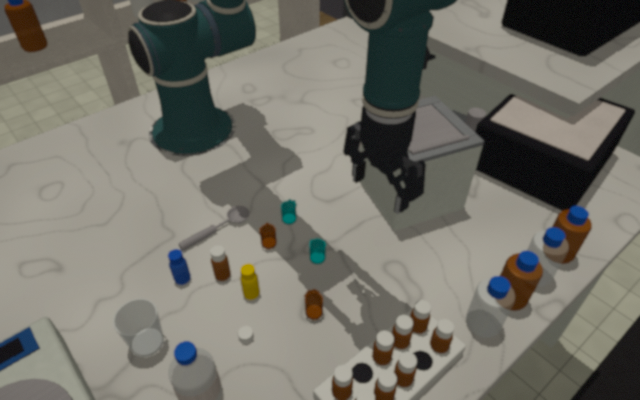

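View pics/side0.png

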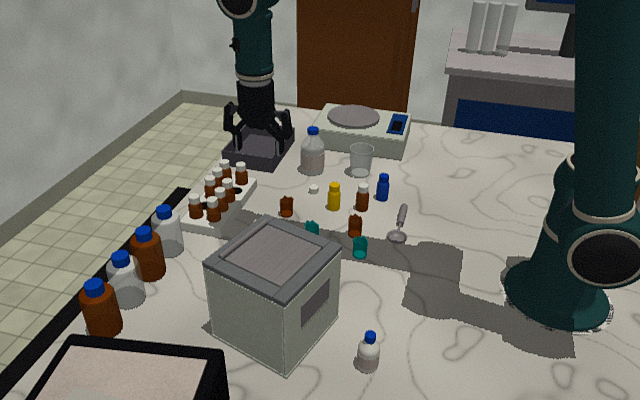

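Scene view: the broken amber stubs are at (268,236) and (314,305). The sound vial is at (220,263), with turquoise stubs at (289,212) and (317,250), blue at (179,268) and yellow at (250,283). In the side view the amber stubs are at (355,226) and (286,206), and the bin lid is around (272,255). Next I take enlarged crops to confirm.

Run:
```python
from h import *
a=cv2.imread('pics/scene0.png')[195:335,155:355]; b=cv2.imread('pics/side0.png')[165:305,200:400]
c=[cv2.resize(x,(800,560),interpolation=cv2.INTER_CUBIC) for x in (a,b)]
cv2.imwrite('pics/cropA.png',c[0]);cv2.imwrite('pics/cropB.png',c[1])
```

```text
(no output)
```

View pics/cropA.png

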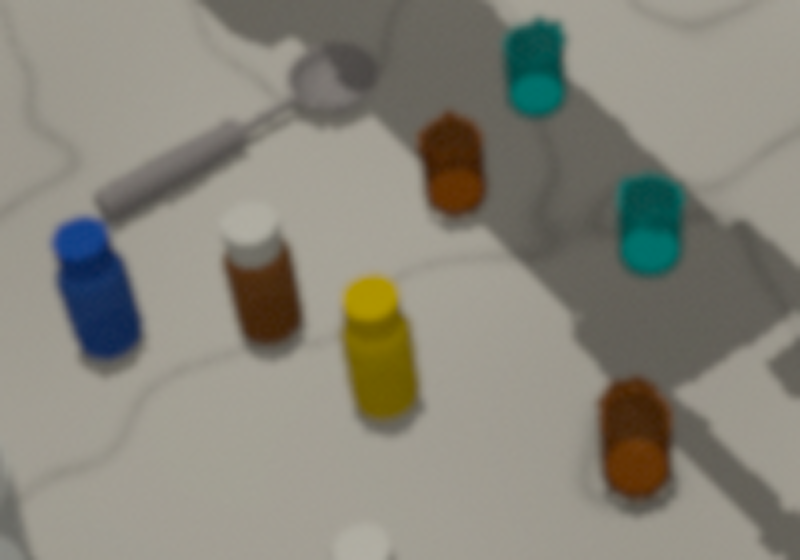

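View pics/cropB.png

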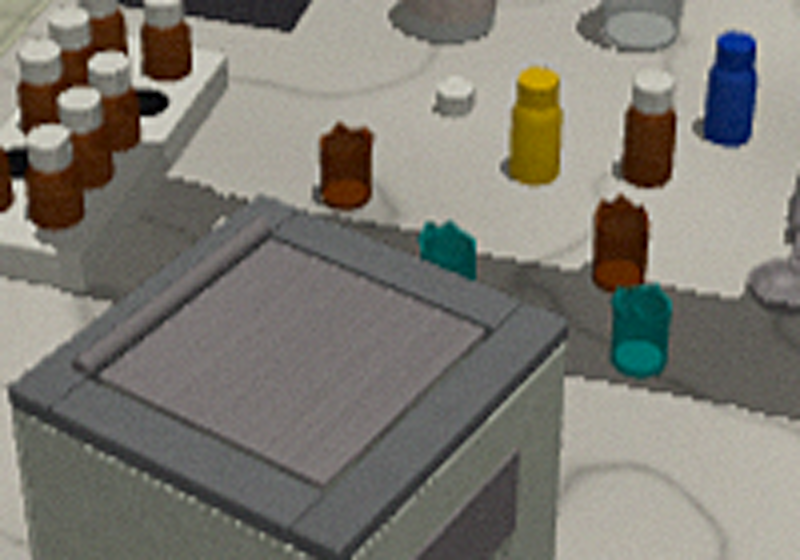

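Crop A: the jagged, open amber stubs are at crop (453,165) and (636,440). Those are broken, with no cap. The white-capped sound vial is at (262,275). Crop B: the same stubs are at (620,243) and (346,165). The flap corners are at (275,237), (490,328), (322,487) and (100,375), and the rod lies along the upper-left edge.

Run:
```python
from h import *
np.set_printoptions(precision=4,suppress=True)
A=lambda u,v:(155+u/4,195+v/4); B=lambda u,v:(200+u/4,165+v/4)
def tri(a,b):
    o1,r1=ray('scene0',*a);o2,r2=ray('side0',*b)
    t=np.linalg.lstsq(np.c_[r1,-r2],o2-o1,rcond=None)[0]; p=o1+r1*t[0];q=o2+r2*t[1]
    return (p+q)/2,np.linalg.norm(p-q)
for n,a,b in [('a bot',A(455,190),B(618,274)),('b bot',A(637,468),B(346,192)),('s top',A(250,213),B(655,83)),('yel top',A(371,298),B(538,80)),('tq1 bot',A(537,94),B(638,357)),('tq2 bot',A(650,250),B(448,262))]: print(n,*tri(a,b))
C=[(275,237),(490,328),(322,487),(100,375)]
for c in C+[(295,357),(80,365),(270,220)]: print(pt('side0',*B(*c)),atz('side0',*B(*c),.19))
for c in [(420,125),(440,120),(450,130)]: print('scene lid',pt('scene0',*c))
# median depth of flap
z=np.load('pics/side0.npz');d=z['d']
P=[pt('side0',u,v) for u in range(255,290,3) for v in range(245,265,3)]
print('flap depth z',np.median([p[2] for p in P]))
```

```text
a bot [ 0.4643 -0.084   0.0023] 0.0012417875453534062
b bot [ 0.6549 -0.12    0.002 ] 0.0023470487384180273
s top [ 0.4672 -0.1988  0.0742] 0.0006480641082963098
yel top [ 0.5426 -0.183   0.0715] 0.00160705578960658
tq1 bot [ 0.4367 -0.0082  0.0018] 0.0019958863526583852
tq2 bot [ 0.5669 -0.0415  0.0184] 0.009667665618457822
[0.5901 0.1761 0.1875] [0.5889 0.1792 0.19  ]
[0.4722 0.2148 0.188 ] [0.4716 0.2172 0.19  ]
[0.5121 0.3359 0.1882] [0.5115 0.3378 0.19  ]
[0.6273 0.2986 0.1907] [0.6277 0.2978 0.19  ]
[0.5499 0.2617 0.1898] [0.5498 0.2619 0.19  ]
[0.6363 0.2988 0.1945] [0.6389 0.294  0.19  ]
[0.595  0.1692 0.1919] [0.596  0.1667 0.19  ]
scene lid [0.5472 0.2589 0.1883]
scene lid [0.5637 0.3023 0.1898]
scene lid [0.5986 0.2916 0.1888]
flap depth z 0.1908054142472682
```

View pics/wrist0.png

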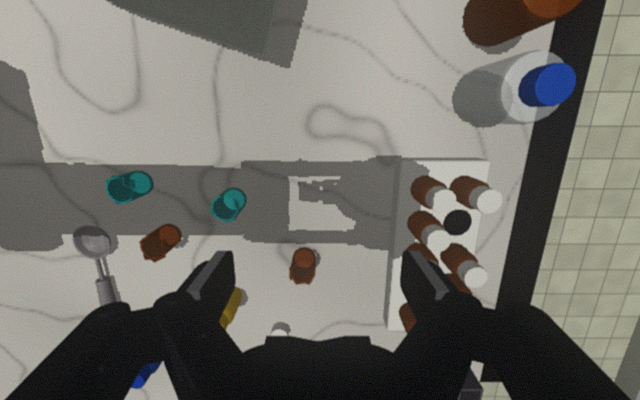

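Wrist view: stub B is at (304,258), A at (170,235), the rack's left edge at column 388, and the scoop bowl at (93,241). The measured heights agree with the text. I check against the wrist view and the clearances.

Run:
```python
from h import *
np.set_printoptions(precision=4,suppress=True)
print('A',atz('wrist0',170,235,.002),'B',atz('wrist0',304,258,.002))
for p in [(388,330),(390,260),(395,165),(110,240),(75,240),(93,257)]: print('w',p,pt('wrist0',*p))
a=np.deg2rad(-18.3); s=state()
M=R.from_quat(s['ee_rot']).as_matrix()
for n,p in [('B',[.655,-.12,.12]),('A',[.464,-.084,.12]),('F',[.550,.259,.30])]: print(n,M.T@(np.array(p)-s['eef_pos'])*100)
```

```text
A [ 0.464 -0.085  0.002] B [ 0.6538 -0.1208  0.002 ]
w (388, 330) [0.6744 0.0724 0.3729]
w (390, 260) [ 0.7748 -0.1158  0.017 ]
w (395, 165) [0.7748 0.0153 0.0046]
w (110, 240) [ 0.3817 -0.0901  0.0079]
w (75, 240) [ 0.3374 -0.0878  0.0133]
w (93, 257) [ 0.3566 -0.1138  0.0134]
B [-12.0018  -1.9254  11.0275]
A [ -8.4018 -21.0254  11.0606]
F [ 25.8995 -12.4563  -6.9517]
```

```bash
python3 -m creep '[[[-4,-0.6,2,6],[-8,-1.3,5,12],[-12,-2,9,18.3],[-12,-2,12,18.3],[-12,-2,12,18.3]]]' 0.8 50
```

```text
time: 0.65
eef_pos: [0.6495, -0.1205, 0.1044]
ee_rot: [0.811, 0.585, -0.004, -0.005]
force: [-0.3, -0.0, -0.4]
grip_width: 0.8
```

```bash
python3 -m creep '[[[0,0,0,0],[0,0,0,0]]]'
python3 - <<'E'
from h import *
s=state();M=R.from_quat(s['ee_rot']).as_matrix()
print(s['eef_pos'],M[:,1],M[:,2],M.T@(np.array([.6545,-.1203,.006])-s['eef_pos'])*100)
shot('wrist','wristB')
E
```

```text
time: 0.85
eef_pos: [0.6568, -0.1195, 0.1137]
ee_rot: [0.81, 0.586, 0.001, 0.001]
force: [0.2, 0.5, 0.4]
grip_width: 0.8
[ 0.65680404 -0.11948226  0.113674  ] [ 0.94973663 -0.31303087  0.00346532] [ 3.48101382e-03 -5.08737936e-04 -9.99993812e-01] [-0.15631877 -0.23053807 10.76657321]
```

View pics/wristB.png

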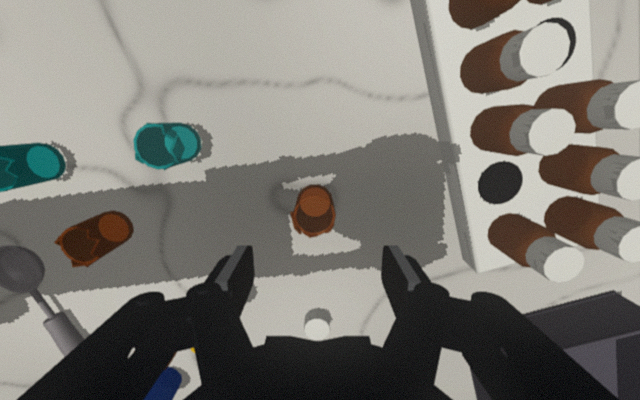

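Stub B, at (315,205), is centred between the fingers, so I descend.

```bash
python3 -m creep '[[[0,0,3,0],[0,0,6.5,0],[0,0,9,0],[0,0,10.2,0],[0,0,10.4,0]]]'; python3 -m creep '[[[0,0,0,0],[0,0,0,0],[0,0,0,0],[0,0,0,0],[0,0,0,0]]]' 0.1 50
```

```text
time: 1.4
eef_pos: [0.655, -0.1193, 0.007]
ee_rot: [0.81, 0.586, -0.0, -0.0]
force: [0.3, 0.6, -0.3]
grip_width: 0.802
time: 1.9
eef_pos: [0.6571, -0.1204, 0.0099]
ee_rot: [0.811, 0.586, 0.002, 0.002]
force: [-0.1, 0.3, 5.8]
grip_width: 0.395
```

```bash
python3 -m creep '[[[0,0,-2,0],[0,0,-5,0],[0,0,-9,0],[0,0,-13,0],[0,0,-17,0]]]'; python3 -m creep '[[[0,0,-4,0],[0,0,-8,0],[0,0,-11,0],[0,0,-12.5,0],[0,0,-12.5,0]]]'; python3 -m creep '[[[0,0,0,0],[0,0,0,0]]]'
python3 - <<'E'
from h import *
s=state();M=R.from_quat(s['ee_rot']).as_matrix()
print(s['grip_width'],s['eef_pos'],M.T@(np.array([.550,.259,.30])-s['eef_pos'])*100)
E
```

```text
time: 2.4
eef_pos: [0.6546, -0.12, 0.179]
ee_rot: [0.811, 0.586, 0.0, 0.0]
force: [0.8, 0.0, -0.4]
grip_width: 0.389
time: 2.9
eef_pos: [0.6562, -0.1204, 0.3056]
ee_rot: [0.811, 0.586, 0.002, 0.002]
force: [0.4, 0.1, 0.0]
grip_width: 0.392
time: 3.1
eef_pos: [0.6537, -0.1198, 0.2991]
ee_rot: [0.811, 0.586, -0.002, -0.002]
force: [-0.1, 0.6, -1.4]
grip_width: 0.393
0.3928416918610273 [ 0.65367417 -0.11975385  0.29905046] [ 3.27032808e+01 -2.17378140e+01 -5.64398175e-03]
```

```bash
python3 -m creep '[[[1.6,-1.1,0,0],[4.9,-3.3,0,0],[8.9,-5.9,0,0],[12.9,-8.6,0,0],[16.9,-11.3,0,0]]]'; python3 -m creep '[[[4,-2.7,0,0],[8,-5.4,0,0],[12,-8,0,0],[14.6,-9.7,0,0],[15.8,-10.5,0,0]]]'; python3 -m creep '[[[0,0,0,0],[0,0,0,0],[0,0,0,0],[0,0,0,0]]]'
python3 - <<'E'
from h import *
s=state();M=R.from_quat(s['ee_rot']).as_matrix()
print(s['grip_width'],s['eef_pos'],M[:,1],M.T@(np.array([.550,.259,.30])-s['eef_pos'])*100)
a,_=shot('side','side1'); b,_=shot('scene','scene1')
cv2.imwrite('pics/c1.png',cv2.resize(np.hstack([a[100:350,150:400],b[50:300,310:560]])[:,:,::-1],(800,400)))
E
```

```text
time: 3.6
eef_pos: [0.5989, 0.0782, 0.3003]
ee_rot: [0.811, 0.586, -0.001, -0.001]
force: [0.6, -0.1, 0.2]
grip_width: 0.393
time: 4.1
eef_pos: [0.5482, 0.2621, 0.3005]
ee_rot: [0.809, 0.587, -0.001, -0.001]
force: [0.2, -0.4, -0.7]
grip_width: 0.387
time: 4.5
eef_pos: [0.5512, 0.2574, 0.3022]
ee_rot: [0.811, 0.585, -0.0, 0.0]
force: [0.3, -0.1, -0.2]
grip_width: 0.394
0.3944584804859713 [0.55119229 0.25741908 0.30217499] [ 9.48772849e-01 -3.15958982e-01  5.48689806e-05] [ 0.11241498 -0.16308352  0.21744203]
```

View pics/c1.png

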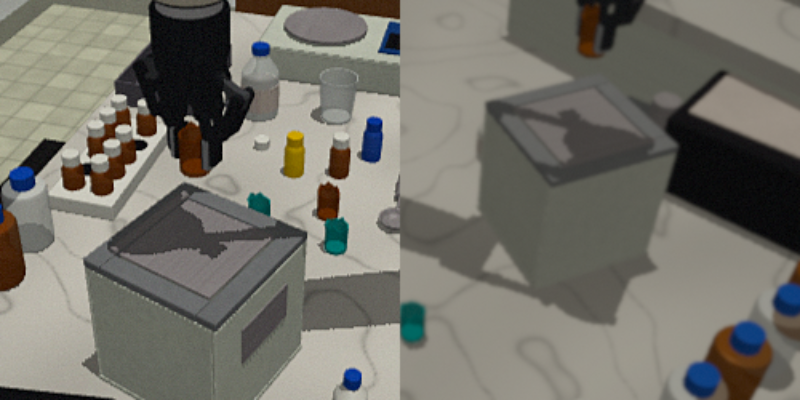

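The stub is held upright over the bin, and the rod edge is on the far (+x) side as planned. I push down slowly.

```bash
python3 -m creep '[[[0,0,2,0],[0,0,5,0],[0,0,7.5,0],[0,0,9,0],[0,0,9.8,0]]]'; python3 -m creep '[[[0,0,0.8,0],[0,0,1.6,0],[0,0,2.4,0],[0,0,3.2,0],[0,0,4,0]]]';python3 -m creep '[[[0,0,0.8,0],[0,0,1.6,0],[0,0,2.4,0],[0,0,3.2,0],[0,0,4,0]]]';python3 -m creep '[[[0,0,0.2,0],[0,0,0.2,0],[0,0,0.2,0]]]'
python3 - <<'E'
from h import *
a,_=shot('side','side2'); b,_=shot('scene','scene2')
cv2.imwrite('pics/c2.png',cv2.resize(np.hstack([a[150:310,190:350],b[50:210,350:510]])[:,:,::-1],(800,400)))
E
```

```text
time: 5.1
eef_pos: [0.5501, 0.2581, 0.2025]
ee_rot: [0.811, 0.585, -0.001, -0.0]
force: [-0.9, 0.6, -0.0]
grip_width: 0.39
time: 5.6
eef_pos: [0.5513, 0.2595, 0.1648]
ee_rot: [0.811, 0.586, 0.001, 0.0]
force: [-0.6, -0.5, 3.8]
grip_width: 0.389
time: 6.1
eef_pos: [0.5504, 0.259, 0.1235]
ee_rot: [0.811, 0.586, -0.0, -0.0]
force: [-1.8, 0.1, 4.0]
grip_width: 0.388
time: 6.4
eef_pos: [0.5494, 0.2588, 0.1214]
ee_rot: [0.811, 0.586, -0.001, -0.001]
force: [-4.0, 1.0, -0.3]
grip_width: 0.392
```

View pics/c2.png

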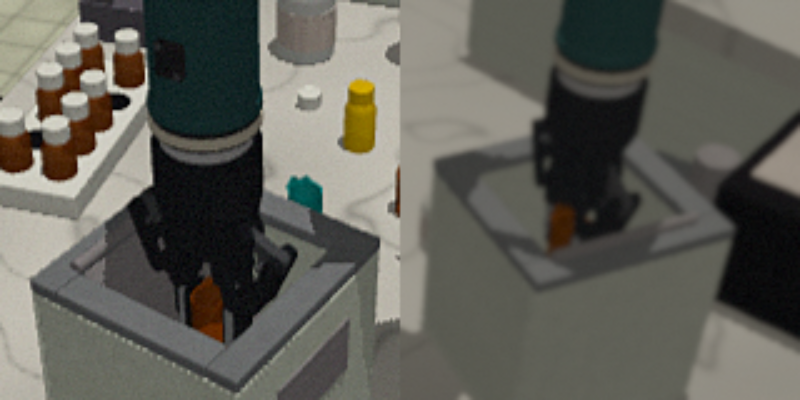

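The flap is open under the fingers, with the stub inside the slot. I release to 60 mm and wait.

```bash
python3 -m creep '[[[0,0,0,0],[0,0,0,0],[0,0,0,0],[0,0,0,0],[0,0,0,0]]]' 0.71; python3 -m creep '[[[0,0,0,0],[0,0,0,0],[0,0,0,0],[0,0,0,0],[0,0,0,0]]]'
python3 - <<'E'
from h import *
a,_=shot('side','side3'); b,_=shot('wrist','wrist3')
cv2.imwrite('pics/c3.png',cv2.resize(np.hstack([cv2.resize(a[150:310,190:350],(400,400)),b[:,120:520]])[:,:,::-1],(800,400)))
E
```

```text
time: 7.0
eef_pos: [0.5511, 0.2592, 0.1237]
ee_rot: [0.811, 0.586, 0.001, 0.0]
force: [-7.4, 1.2, 4.7]
grip_width: 0.713
time: 7.5
eef_pos: [0.551, 0.2592, 0.1236]
ee_rot: [0.811, 0.586, 0.001, 0.0]
force: [-7.0, 0.4, 4.1]
grip_width: 0.705
```

View pics/c3.png

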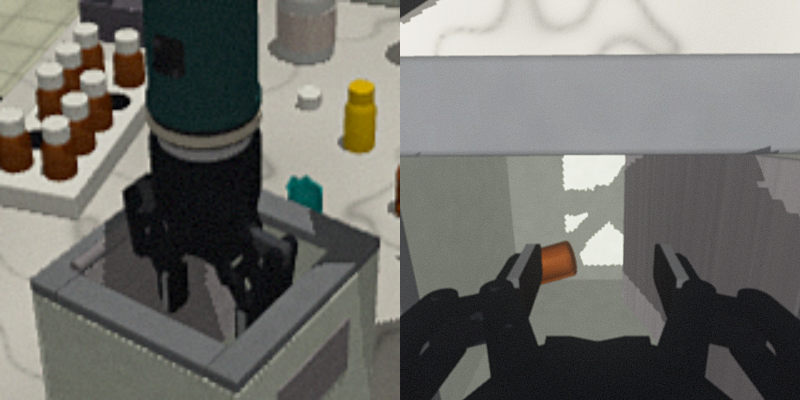

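The stub lies inside the bin at composite (558,262) and the fingers are clear. I withdraw upward and go to A.

```bash
python3 -m creep '[[[0,0,-1.5,0],[0,0,-3,0],[0,0,-5,0],[0,0,-7,0],[0,0,-9,0]]]'; python3 -m creep '[[[0,0,-3,0],[0,0,-6,0],[0,0,-8,0],[0,0,-9,0],[0,0,-9,0]]]' ; python3 -m creep '[[[-2,0.15,0,0],[-6,0.4,0,0],[-10,0.7,0,0],[-14,1,0,0],[-18,1.3,0,0]]]' 0.8;  python3 -m creep '[[[-4,0.3,0,0],[-8,0.6,0,0],[-12,0.9,0,0],[-15.5,1.2,0,0],[-17.3,1.3,0,0]]]'; python3 -m creep '[[[0,0,4,0],[0,0,8,0],[0,0,12,0],[0,0,16,0],[0,0,18,0]]]';python3 -m creep '[[[0,0,0,0],[0,0,0,0],[0,0,0,0]]]'
python3 - <<'E'
from h import *
s=state();M=R.from_quat(s['ee_rot']).as_matrix()
print(s['grip_width'],s['eef_pos'],M.T@(np.array([.464,-.0845,.007])-s['eef_pos'])*100)
a,_=shot('side','side4'); b,_=shot('wrist','wrist4')
cv2.imwrite('pics/c4.png',cv2.resize(np.hstack([cv2.resize(a[160:320,190:390],(500,400)),b[:,120:520]])[:,:,::-1],(800,356)))
E
```

```text
time: 8.1
eef_pos: [0.5523, 0.2588, 0.2152]
ee_rot: [0.811, 0.586, 0.002, 0.001]
force: [0.2, -0.1, 0.1]
grip_width: 0.71
time: 8.6
eef_pos: [0.5524, 0.2591, 0.3056]
ee_rot: [0.811, 0.586, 0.003, 0.001]
force: [-0.1, 0.3, 0.5]
grip_width: 0.716
time: 9.1
eef_pos: [0.5045, 0.0815, 0.3001]
ee_rot: [0.81, 0.586, -0.002, -0.0]
force: [0.6, -0.5, 0.7]
grip_width: 0.8
time: 9.6
eef_pos: [0.462, -0.0874, 0.3003]
ee_rot: [0.811, 0.585, -0.002, -0.001]
force: [-0.0, -0.6, 0.0]
grip_width: 0.8
time: 10.1
eef_pos: [0.4595, -0.0843, 0.1167]
ee_rot: [0.811, 0.586, -0.003, -0.003]
force: [-0.7, -0.0, 0.6]
grip_width: 0.798
time: 10.4
eef_pos: [0.4654, -0.0849, 0.1236]
ee_rot: [0.811, 0.586, 0.001, 0.001]
force: [0.4, 0.2, 0.7]
grip_width: 0.799
0.7985454129934488 [ 0.46541005 -0.0849417   0.1236499 ] [-2.60317919e-03 -1.75028220e-01  1.16646127e+01]
```

View pics/c4.png

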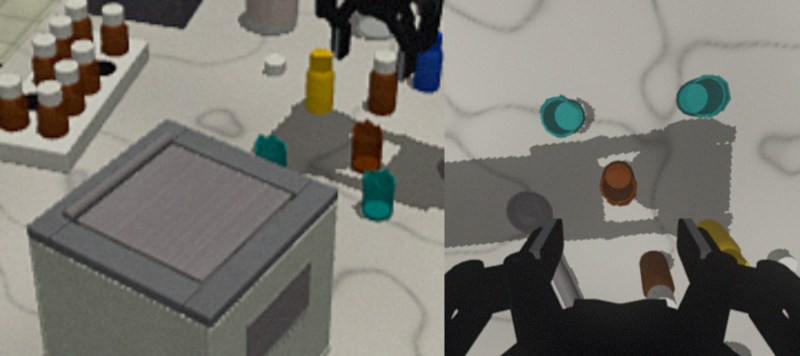

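The flap has sprung shut. Stub A, at composite (618,183), is centred between the fingers, so I descend, grip and lift.

```bash
python3 -m creep '[[[0,-0.1,3,0],[0,-0.1,7,0],[0,-0.1,10,0],[0,-0.1,11.3,0],[0,-0.1,11.5,0]]]'; python3 -m creep '[[[0,0,0,0],[0,0,0,0],[0,0,0,0],[0,0,0,0],[0,0,0,0]]]' 0.1 50; python3 -m creep '[[[0,0,-2,0],[0,0,-5,0],[0,0,-9,0],[0,0,-13,0],[0,0,-17,0]]]'; python3 -m creep '[[[0,0,-4,0],[0,0,-8,0],[0,0,-11,0],[0,0,-12.5,0],[0,0,-12.5,0]]]'
```

```text
time: 11.0
eef_pos: [0.4629, -0.0839, 0.0065]
ee_rot: [0.811, 0.586, -0.001, -0.001]
force: [-0.1, 0.2, -0.5]
grip_width: 0.797
time: 11.5
eef_pos: [0.4656, -0.0846, 0.0094]
ee_rot: [0.811, 0.586, 0.001, 0.002]
force: [-0.7, 0.0, 6.5]
grip_width: 0.391
time: 12.0
eef_pos: [0.4635, -0.0841, 0.1796]
ee_rot: [0.811, 0.586, 0.0, 0.001]
force: [1.1, -1.5, -0.8]
grip_width: 0.396
time: 12.5
eef_pos: [0.4649, -0.0844, 0.3052]
ee_rot: [0.811, 0.586, 0.002, 0.002]
force: [0.1, 0.3, -0.5]
grip_width: 0.395
```

Stub A is held. I return by the reverse path: +35.3, −2.5.

```bash
python3 -m creep '[[[2,-0.15,0,0],[6,-0.4,0,0],[10,-0.7,0,0],[14,-1,0,0],[18,-1.3,0,0]]]'; python3 -m creep '[[[4,-0.3,0,0],[8,-0.6,0,0],[12,-0.8,0,0],[15.5,-1.1,0,0],[17.3,-1.2,0,0]]]'; python3 -m creep '[[[0,0,0,0],[0,0,0,0],[0,0,0,0]]]'; python3 -m creep '[[[0,0,2,0],[0,0,5,0],[0,0,7.5,0],[0,0,9,0],[0,0,9.8,0]]]'
```

```text
time: 13.0
eef_pos: [0.5067, 0.0922, 0.2994]
ee_rot: [0.811, 0.586, -0.002, -0.001]
force: [0.1, -0.1, -0.3]
grip_width: 0.388
time: 13.5
eef_pos: [0.5496, 0.2611, 0.2988]
ee_rot: [0.81, 0.587, -0.002, -0.001]
force: [-0.4, -0.3, 0.1]
grip_width: 0.391
time: 13.8
eef_pos: [0.5503, 0.2575, 0.3016]
ee_rot: [0.811, 0.585, -0.001, 0.0]
force: [-0.3, -1.2, -0.2]
grip_width: 0.395
time: 14.3
eef_pos: [0.5499, 0.2575, 0.2027]
ee_rot: [0.811, 0.585, -0.001, -0.0]
force: [0.3, -0.2, 1.0]
grip_width: 0.394
```

```bash
python3 -m creep '[[[0,0,0.8,0],[0,0,1.6,0],[0,0,2.4,0],[0,0,3.2,0],[0,0,4,0]]]';python3 -m creep '[[[0,0,0.8,0],[0,0,1.6,0],[0,0,2.4,0],[0,0,3.2,0],[0,0,4.2,0]]]';python3 -m creep '[[[0,0,0,0],[0,0,0,0],[0,0,0,0]]]'; python3 -m creep '[[[0,0,0,0],[0,0,0,0],[0,0,0,0],[0,0,0,0],[0,0,0,0]]]' 0.71; python3 -m creep '[[[0,0,0,0],[0,0,0,0],[0,0,0,0],[0,0,0,0],[0,0,0,0]]]'
python3 - <<'E'
from h import *
a,_=shot('side','side5'); b,_=shot('wrist','wrist5')
cv2.imwrite('pics/c5.png',cv2.resize(np.hstack([cv2.resize(a[150:310,190:350],(400,400)),b[:,120:520]])[:,:,::-1],(800,400)))
E
```

```text
time: 14.8
eef_pos: [0.5514, 0.2595, 0.1647]
ee_rot: [0.811, 0.586, 0.001, 0.0]
force: [-0.2, 0.8, 3.3]
grip_width: 0.394
time: 15.3
eef_pos: [0.5507, 0.2591, 0.1218]
ee_rot: [0.811, 0.586, 0.0, -0.0]
force: [-0.4, 1.0, 4.2]
grip_width: 0.392
time: 15.6
eef_pos: [0.549, 0.2587, 0.121]
ee_rot: [0.811, 0.586, -0.002, -0.001]
force: [-4.5, 0.7, -0.3]
grip_width: 0.391
time: 16.1
eef_pos: [0.551, 0.2591, 0.1239]
ee_rot: [0.811, 0.586, 0.001, 0.0]
force: [-8.8, 0.5, 4.9]
grip_width: 0.709
time: 16.6
eef_pos: [0.551, 0.2591, 0.1239]
ee_rot: [0.811, 0.586, 0.001, 0.0]
force: [-7.9, 0.5, 5.1]
grip_width: 0.706
```

View pics/c5.png

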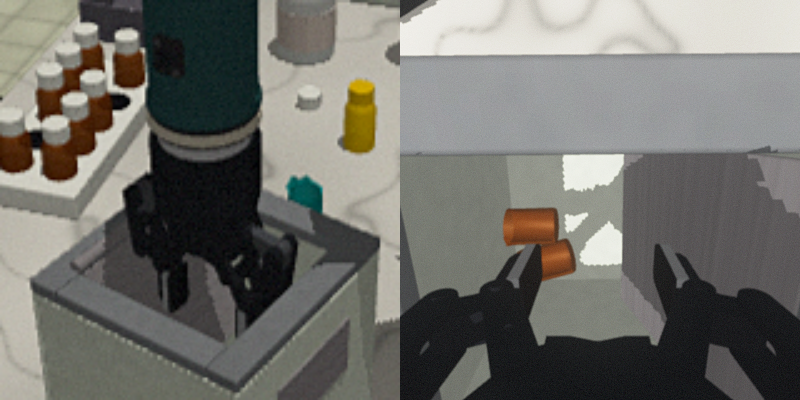

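Both stubs lie on the bin floor at composite (530,226) and (556,260). I withdraw.

```bash
python3 -m creep '[[[0,0,-1.5,0],[0,0,-3,0],[0,0,-5,0],[0,0,-7,0],[0,0,-9,0]]]'; python3 -m creep '[[[0,0,-3,0],[0,0,-6,0],[0,0,-9,0],[0,0,-11,0],[0,0,-12,0]]]' ; python3 -m creep '[[[0,0,0,0],[0,0,0,0],[0,0,0,0],[0,0,0,0],[0,0,0,0]]]'
python3 - <<'E'
from h import *
a,_=shot('side','side6')
P=np.array([pt('side6',u,v)[2] for u in range(250,300,4) for v in range(243,270,4)]);print('flap z',np.median(P),P.min(),P.max())
cv2.imwrite('pics/c6.png',cv2.resize(a[150:310,160:416,::-1],(800,500)))
E
```

```text
time: 17.2
eef_pos: [0.5525, 0.2588, 0.2153]
ee_rot: [0.811, 0.586, 0.002, 0.001]
force: [0.6, -0.2, -0.3]
grip_width: 0.709
time: 17.7
eef_pos: [0.553, 0.259, 0.3374]
ee_rot: [0.811, 0.585, 0.004, 0.002]
force: [-0.0, -0.1, -0.8]
grip_width: 0.709
time: 18.2
eef_pos: [0.5503, 0.2587, 0.331]
ee_rot: [0.811, 0.586, -0.001, -0.0]
force: [0.5, -0.5, -0.3]
grip_width: 0.708
flap z 0.1906986073310002 0.18840926620817966 0.19312479977257357
```

View pics/c6.png

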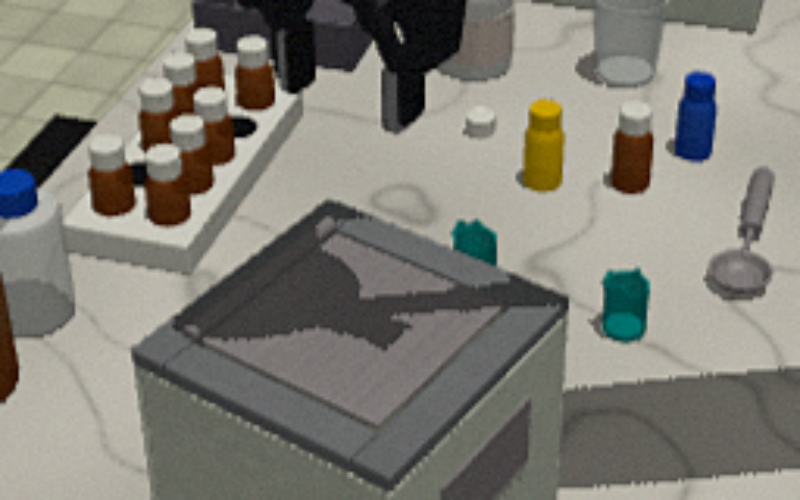

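The flap is shut and level. The sound vial at (632,150) and the other vials are still standing where they were.

```bash
python3 -c "
from workcell import *
print(job_done())"
```

```text
the job is handed in; nothing more can be done
None
```

Both broken amber vials are in the glass-waste bin, and I handed the job in at about 18 s of the 64 s allowed. For each one, I pushed the flap down with the stub between the fingers. I then opened the fingers to 60 mm at about 65 mm below the rim, and withdrew straight up.

- **Bin:** the last wrist picture, taken through the open flap, showed both stubs lying inside.
- **Flap:** after the second withdrawal it was shut and level. Its measured height was 0.191 m against the bin's 0.190 m.
- **Other items:** in the last side picture the white-capped vial, the blue and yellow vials, the turquoise stubs and the rack looked undisturbed. I judged this by eye and did not measure it again.
- **Forces:** the highest force shown on any axis in the move readings was about 9 N.

No check failed. The arm swings a few millimetres after fast moves, so I let it settle before most grasps and pushes. The exceptions were the second descent onto the flap and the drops onto the stubs, which went cleanly.

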